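Rebuild the brush carousel

TASK

Put the brush carousel on the illustrator's desk back together: slide the aluminium spacer sleeve onto the post first, then the round brush plate with its blue hub upwards, and last fit the red knob over the square head of the post. The knob must drop fully home onto the hub, so feel for the right angle by turning it under light pressure; then let go. Leave the ink jar, the mug of brushes and the tape roll where they stand.

Things in the scene. Friction and masses are not known exactly. Their poses are not given: they have to be found in the camera images.
- base: The carousel's fixed foot: dark round wooden disc, 150 mm in diameter, 22 mm high, with a steel collar (60 mm diameter, top at 30 mm) and a round steel post, 28 mm in diameter, from 30 to 135 mm height; a brass square head stands on the post (see head). Origin: centre of the underside, z up. It never moves.
- seat (a point): Point on the post's axis at the collar's top, 30 mm over the desk, where the sleeve comes to rest; axes as the base's. Seated, the sleeve's underside is 0 mm, the plate's 80 mm and the knob's 106 mm above it.
- head (a point): Centre of the top face of the brass square head, 115 mm above seat; axes as the BASE's. Head 20 x 20 mm, 10 mm high, top edges chamfered 0.5 mm; on it a round centring nose, 21 to 12 mm in diameter, 6 mm high. The square's sides stand at an unmeasured angle to the base's axes: up to an eighth of a turn either way, different each time. Stiff (0.8 N m to turn): stays put under a light touch.
- sleeve: Aluminium spacer tube standing upright, outside diameter 50 mm, bore 33 mm, height 80 mm, about 0.12 kg; both ends alike. Origin: centre of its lower end, z up. It slides freely on the post; when down, post and head stick out 41 mm above it, so hold it near its upper end (or let it slide the last bit).
- plate: Round brush plate lying on the desk, hub up: light wooden disc 120 mm in diameter, 8 mm thick, with dark brush holes, and a blue hub on top, outside diameter 50 mm, 18 mm high (26 mm in all); round bore 33 mm right through; about 0.10 kg. Origin: centre of the underside, z up through the hub. Grip it by the hub.
- knob: Red knob on a round skirt (52 mm diameter, 24 mm high); grip bar above it 60 mm along x, 22 mm along y, from 24 to 60 mm height; 0.12 kg. Origin: centre of the underside, z up. Below: square socket 22 x 22 mm, 17 mm deep, sides along x and y; fits the head every quarter turn within about 0.1 rad. At a wrong angle it stands on the head, 9 mm too high; at the right one it drops onto the hub.
- ink: Bystander: amber ink jar with a black cap, 52 mm in diameter, 85 mm high. Origin: centre of its underside.
- mug: Bystander: blue ceramic mug 80 mm in diameter, 95 mm high, with brushes standing up to about 190 mm. Origin: centre of its underside.
- tape: Bystander: yellow tape roll lying flat, 96 mm in diameter, 24 mm high. Origin: centre of its underside.
Not all that is in view belongs to the job. There is more than one size of the knob; the one meant has the size given above. What is meant by the sleeve is not green, and is the larger of those in its own colour.

How it is judged:
By the outcome, as a careful person would: the job done as asked, in the order asked, and still so for the second after the job is handed in, with the robot touching nothing.
It also fails if it takes over 72 s, if anything falls off the work surface, if the arm or the gripper's body presses on something with over 40 N, if the wrist force passes 120 N, or if a joint passes its speed limit or range.

ROBOT

A 6-joint arm with a two-finger parallel gripper is mounted at the origin on the work surface. World frame = base frame: x ahead of the robot, y to its left, z up, the work surface at z = 0. Lengths are in m, angles in rad, forces in N, time in s.
With the tool pointing down it reaches from about 0.375 to 0.9 m from the base axis. Payload 3.1 kg.
Tool frame: the origin (TCP) lies at the very end of the fingers, on their centre line; the grasp point (between the pads) lies 19 mm behind it; z points along the fingers, y is the line along which they close (so a half turn about z gives the same grasp; the last joint's range is limited). The gripper opens to 85 mm and grips with 20 to 120 N. Pads are 22 mm wide; open, the fingers measure 114 mm over their backs; the gripper's body (76 mm by 85 mm) begins 54 mm behind the grasp point. The pads swing forward as they close: fully open they stand 13 mm farther back than shut.
Start: joints at [-0.178, 0.527, 1.433, -0, 1.181, -0.178], TCP at [0.625, 0, 0.231] pointing down, gripper open.
Joint ranges: [-3.08, 3.08], [-0.75, 2.2], [0.22, 2.44], [-1.43, 4.57], [0, 2.65], [-2.85, 2.85]. Speed limits (rad/s): [2.79, 2.79, 3.14, 3.14, 3.14, 3.14].

INTERFACE

Orientations are given as a unit quaternion [x, y, z, w].
In Python, from cell import ctrl, optics, ticket gives the robot as it stands.
- The arm moves only by the shell command python3 -m creep 'ROWS'. ROWS is JSON, a list of rows, each a list of 7 numbers: the shift along the tool's x, y, z as a fraction of full scale, then the turn, a rotation vector about the tool's x, y, z as a fraction of full scale, then the closure, from 0 (fully open) to 1 (shut). In form: [[x, y, z, rx, ry, rz, claw], ...]. A call has exactly 5 rows; each row shifts and turns the commanded pose from where the row before left it, along the tool's axes as they then stand; what a row does not reach is not made up. Full scale, the value 1, is 0.05 m for a shift and 0.15 rad for a turn. A row lasts 1/8 s, in which the tool goes at most 62.5 mm and 10.7 degrees, less where a joint would pass 70% of its speed; a pose out of reach is approached as far as the arm can. A call with a number of a shift or a turn outside -1 to 1 is refused whole. A call with a gripper value outside its range is refused whole. The fingers move at their own pace and stop on an object; the grip force is fixed at half the most. Time passes only in rows, so rows that do not move let the fingers close, or fill a call up. It gives the time, the measured TCP pose, the force, the opening and the grip force at its end, in the units of the state.
- ctrl.read_state(): the state, without advancing time (a new reading comes with each control period).
- optics.get_image(name): name is "scene" or "side" or "wrist"; returns the picture (420x560x3 uint8, red, green, blue); there is no depth.
- optics.get_calibration(name): a dict with "vfov" (degrees; the focal length in pixels is half the picture's height over the tangent of half this angle, whatever the lens; pixels are square), "cx", "cy" (the principal point, pixels), "rvec" (rotation vector, rad) and "tvec" (3), from world to camera coordinates, as OpenCV has them; the wrist camera has in their place "mount" (4x4, takes a point from camera to tool coordinates, whose origin is the TCP and whose axes are the flange's). Camera axes: x right, y down, z forward; pixel columns grow to the right and rows downward; lengths in m; the calibration is good to about 2 mm. A picture is of the moment at which its call begins: read the wrist's pose just before it. get_calibration takes no time and is no camera call.
- ticket.sign_off(): hands the job in; it is judged then, once.
Trained networks look in the newest picture that a camera, given by its name, has taken for a name from the list of things; names that differ only in an ending like _2 or _b are one class to them, and where a whole thing is asked for, a point or a joint stands for the part that bears it (a point fixed in the world has none). Each returns a list of dicts, best first, with "confidence" (0 to 1); they miss things now and then, are a little off and sometimes report something else, mostly with a low value. They report only what shows in the picture. A call takes as long as a camera call. They do not tell look-alikes from the thing itself.
- optics.cut_out(camera, label): "region" (420x560 bool, what is visible of it) and "at" ([column, row] in pixels, amid what is visible of it).
- optics.pinpoint(camera, label): "at" ([column, row] in pixels: a listed point, or the origin of a listed thing).
The state is a dict: "clock": time; "joint_pos": joint angles; "qd": joint speeds; "joint_efforts": joint torques, N m; "tool_pos": TCP position; "eef_rot": TCP orientation; "ft_force": force on the tool from outside, world axes, zero at the start; "wrist_torque": the same for the moment, N m; "opening": opening from 0.0 (shut) to 1.0 (fully open); "finger_force": force on a finger pad.
Only numpy, scipy, OpenCV 4.12 (cv2) and the standard library are available. Lean on these libraries where they do the work, as an engineer would, in place of code of your own. Each camera call takes 0.05 s, during which the arm holds its last target. There are 200 camera calls.

## Working session

There is one attempt and no reset: what is moved stays moved. The work goes in short steps, Python scripts to look and compute and a shell command to move; the robot and the scene stay as the last step left them, time stands still between calls to the robot, and variables do not carry over. Pictures are saved under pics/ and viewed, at most 10 in all, crops included, and the job is handed in when it is done.

```bash
mkdir -p pics; ls
cat > h.py <<'E'
import numpy as np,cv2
from cell import ctrl,optics,ticket
from scipy.spatial.transform import Rotation as R
def cam(n,st=None):
    c=optics.get_calibration(n); f=210/np.tan(np.radians(c['vfov'])/2)
    if 'mount' in c:
        st=st or ctrl.read_state(); M=np.array(c['mount']); T=np.eye(4)
        T[:3,:3]=R.from_quat(st['eef_rot']).as_matrix(); T[:3,3]=st['tool_pos']; W=T@M
        return f,c['cx'],c['cy'],W[:3,:3],W[:3,3]
    Rm=R.from_rotvec(np.ravel(c['rvec'])).as_matrix(); return f,c['cx'],c['cy'],Rm.T,-Rm.T@np.ravel(c['tvec'])
def ray(C,px,z):
    f,cx,cy,Rw,o=C; d=Rw@np.array([(px[0]-cx)/f,(px[1]-cy)/f,1]); return o+d*(z-o[2])/d[2]
def proj(C,p):
    f,cx,cy,Rw,o=C; q=Rw.T@(np.array(p)-o); return np.array([cx+f*q[0]/q[2],cy+f*q[1]/q[2]])
E
python3 - <<'E'
from h import *
print(ctrl.read_state())
ims=[]
for n in ['scene','side']:
    im=optics.get_image(n); cv2.imwrite(f'pics/{n}0.png',im[:,:,::-1]); C=cam(n); print(n,optics.get_calibration(n),'pos',C[4])
    for l in ['base','head','sleeve','plate','knob','ink','mug','tape']:
        for m in ['pinpoint','cut_out']:
            for d in getattr(optics,m)(n,l):
                a=d['at']; print(l,m,round(d['confidence'],2),np.round(a),np.round(ray(C,a,0.145 if l=='head' else 0),3), d['region'].sum() if 'region' in d else '')
E
```

```text
pics
{'clock': 0.0, 'joint_pos': array([-1.78496351e-01,  5.28439208e-01,  1.43388570e+00, -4.43120688e-05,
        1.18137753e+00, -1.78490820e-01]), 'qd': array([ 0.00179175, -0.00086748, -0.00152991, -0.00118284, -0.00058302,
        0.00158546]), 'joint_efforts': array([ 2.50220628e-04, -4.42344439e+01, -1.78024775e+01, -2.06930472e-04,
        8.36740597e-03,  2.24214921e-05]), 'tool_pos': array([6.24298396e-01, 1.45965835e-04, 2.30355446e-01]), 'eef_rot': array([ 7.07102380e-01,  7.07110395e-01, -6.18464281e-04, -8.54822739e-04]), 'ft_force': array([-0.20632172,  0.28533639, -0.78378917]), 'wrist_torque': array([ 0.00174892, -0.01269424, -0.02881142]), 'finger_force': 0.0, 'opening': 1.0000757223990355}
scene {'vfov': 50.094758503035166, 'cx': 284.1114431909806, 'cy': 209.83757948860867, 'rvec': array([ 1.0986906 ,  2.47818762, -0.89500811]), 'tvec': array([ 0.34137864, -0.25490921,  1.4529731 ])} pos [1.07293932 0.49463547 0.9469878 ]
base pinpoint 0.72 [304. 234.] [0.504 0.064 0.   ] 
base cut_out 0.84 [303. 233.] [0.503 0.061 0.   ] 2482
head cut_out 0.98 [304. 232.] [0.586 
[... 1948 characters left out ...]
3 -0.25  0.  ] 2521
knob pinpoint 0.69 [208. 206.] [0.4  0.23 0.  ] 
knob pinpoint 0.61 [237. 188.] [0.488 0.292 0.   ] 
knob pinpoint 0.5 [219. 175.] [0.448 0.371 0.   ] 
knob cut_out 0.69 [238. 178.] [0.501 0.344 0.   ] 462
knob cut_out 0.5 [207. 198.] [0.403 0.265 0.   ] 228
knob cut_out 0.44 [216. 172.] [0.44  0.388 0.   ] 212
ink pinpoint 0.94 [319. 189.] [0.715 0.237 0.   ] 
ink pinpoint 0.59 [253. 358.] [ 0.435 -0.25   0.   ] 
ink cut_out 0.72 [323. 177.] [0.742 0.292 0.   ] 570
mug pinpoint 0.94 [266. 156.] [0.604 0.439 0.   ] 
mug cut_out 0.96 [266. 134.] [0.633 0.576 0.   ] 1180
tape pinpoint 0.59 [350. 233.] [0.735 0.039 0.   ] 
tape cut_out 0.8 [352. 225.] [0.752 0.067 0.   ] 719
```

Run:
```python
import cv2,numpy as np
s=cv2.imread('pics/scene0.png');d=cv2.imread('pics/side0.png')
a=cv2.resize(s[220:320,335:460],(500,400),interpolation=cv2.INTER_CUBIC)
b=cv2.resize(d[310:420,180:305],(300,264),interpolation=cv2.INTER_CUBIC)
cv2.imwrite('pics/both.png',cv2.resize(np.vstack([s[100:400],d[100:400]]),None,fx=1,fy=1))
c=np.zeros((400,800,3),np.uint8);c[:,:500]=a;c[:264,500:]=b;cv2.imwrite('pics/crop.png',c)
```

```text
(no output)
```

View pics/both.png

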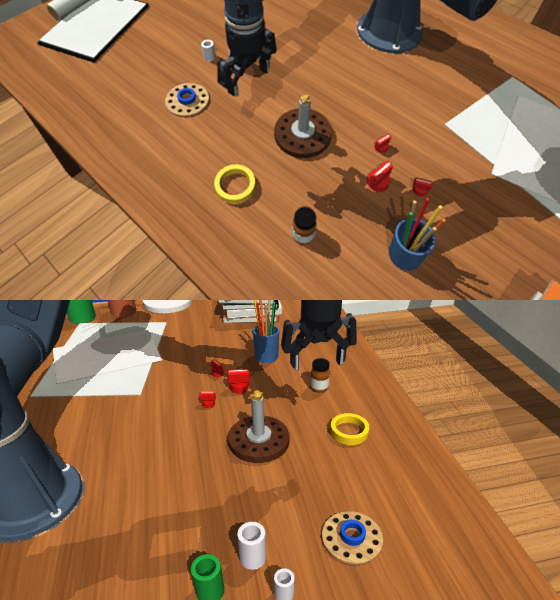

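View pics/crop.png

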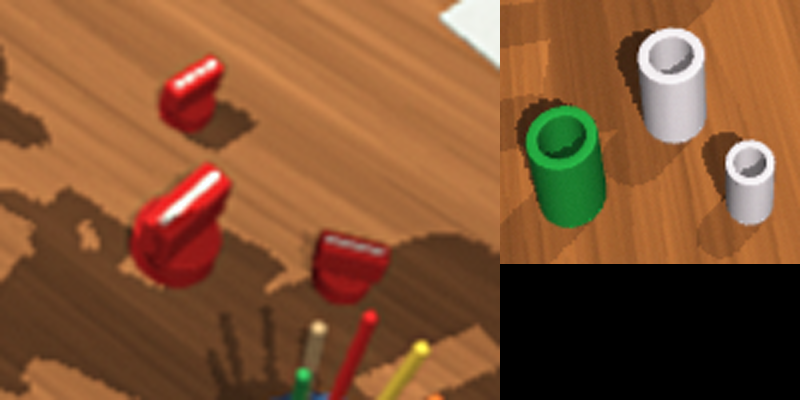

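Scene picture: the knobs are at (377,249), (377,282) and (421,291). The one at (377,282) is clearly the largest, so it is the 60 mm one; the crop confirms this.
Side picture: the tubes are green (211,393), large aluminium (252,358) and small aluminium (285,391). The sleeve meant is (252,358), at about (0.434,-0.25).

```bash
python3 -m creep '[[-0.9,-0.7,0,0,0,0,0],[-0.9,-0.7,0,0,0,0,0],[-0.9,-0.7,0,0,0,0,0],[-0.9,-0.7,0,0,0,0,0],[-0.9,-0.7,0,0,0,0,0]]'
python3 -m creep '[[-0.4,-0.2,0,0,0,0,0],[0,0,0,0,0,0,0],[0,0,0,0,0,0,0],[0,0,0,0,0,0,0],[0,0,0,0,0,0,0]]'
python3 - <<'E'
from h import *
st=ctrl.read_state(); im=optics.get_image('wrist'); cv2.imwrite('pics/w1.png',im[:,:,::-1]); print(optics.get_calibration('wrist')); C=cam('wrist',st); print(C[4])
for l in ['sleeve','plate']:
    for d in optics.pinpoint('wrist',l): print(l,d['confidence'],d['at'],ray(C,d['at'],0))
    for d in optics.cut_out('wrist',l): 
        ys,xs=np.where(d['region']); print(l,d['confidence'],d['at'],xs.min(),xs.max(),ys.min(),ys.max())
E
```

```text
clock: 2.33
tool_pos: [0.449, -0.2264, 0.2316]
eef_rot: [0.707, 0.707, 0.0, 0.001]
ft_force: [0.7, -0.1, 0.3]
opening: 0.998
finger_force: 0.0
clock: 2.95
tool_pos: [0.4404, -0.2441, 0.2313]
eef_rot: [0.707, 0.708, 0.0, -0.0]
ft_force: [-0.7, 0.3, 0.2]
opening: 1.0
finger_force: 0.0
{'vfov': 59.00268768040914, 'cx': 279.9615850910357, 'cy': 201.66183788894014, 'mount': array([[ 5.93029775e-04, -9.51979203e-01, -3.06162123e-01,
         7.77268115e-02],
       [ 9.99999822e-01,  5.46271616e-04,  2.38404578e-04,
        -9.27151159e-04],
       [-5.97085226e-05, -3.06162210e-01,  9.51979358e-01,
        -1.42792119e-01],
       [ 0.00000000e+00,  0.00000000e+00,  0.00000000e+00,
         1.00000000e+00]])}
[ 0.43936017 -0.1663915   0.37408625]
sleeve 0.94 [194.8, 209.0] [ 0.3489216  -0.29504768  0.        ]
sleeve 0.93 [274.0, 168.4] [ 0.43342275 -0.25069259  0.        ]
sleeve 0.82 [309.0, 245.7] [ 0.47171482 -0.33747291  0.        ]
sleeve 0.85 [272.6, 183.2] 244 303 146 217
sleeve 0.8 [311.9, 256.8] 296 334 230 283
sleeve 0.64 [183.9, 228.8] 148 217 192 269
plate 0.61 [469.3, 168.3] [ 0.63438013 -0.25013534  0.        ]
plate 0.91 [468.9, 163.8] 410 530 110 225
```

View pics/w1.png

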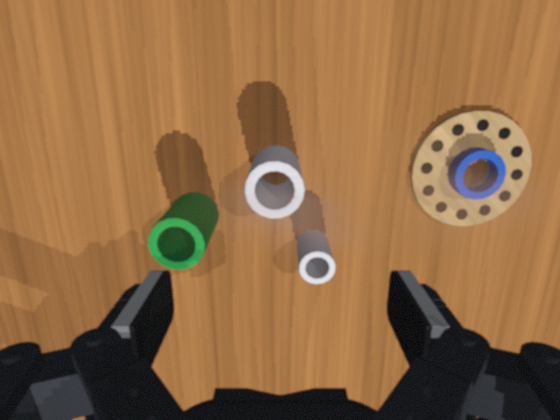

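Run:
```python
from h import *
st=ctrl.read_state();C=cam('wrist',st)
print(st['tool_pos'],ray(C,(274.5,189.5),.08),ray(C,(274,168.4),0), 'hub',ray(C,(479,172),.026))
```

```text
[ 0.44011723 -0.24470674  0.23130368] [ 0.43475664 -0.25104797  0.08      ] [ 0.43312156 -0.25134489  0.        ] hub [ 0.6304309  -0.24877825  0.026     ]
```

Wrist picture: the sleeve's top ring is at (274,189) and the plate hub at (479,172). The sleeve is at (0.434,-0.251). Next I descend and grip near the top.

```bash
python3 -m creep '[[-0.13,-0.12,0.5,0,0,0,0],[0,0,1,0,0,0,0],[0,0,1,0,0,0,0],[0,0,0.7,0,0,0,0],[0,0,0.33,0,0,0,0]]'
python3 -m creep '[[0,0,0,0,0,0,0],[0,0,0,0,0,0,1],[0,0,0,0,0,0,1],[0,0,0,0,0,0,1],[0,0,0,0,0,0,1]]'
python3 -m creep '[[0,0,0,0,0,0,1],[0,0,0,0,0,0,1],[0,0,0,0,0,0,1],[0,0,0,0,0,0,1],[0,0,0,0,0,0,1]]'
```

```text
clock: 3.82
tool_pos: [0.4332, -0.2508, 0.0527]
eef_rot: [0.707, 0.707, -0.0, -0.002]
ft_force: [0.3, 0.1, -0.2]
opening: 1.0
finger_force: 0.0
clock: 4.45
tool_pos: [0.4347, -0.2521, 0.0563]
eef_rot: [0.707, 0.707, 0.0, 0.001]
ft_force: [0.2, 0.5, 6.7]
opening: 0.565
finger_force: 60.9
clock: 5.08
tool_pos: [0.4347, -0.2521, 0.0563]
eef_rot: [0.707, 0.707, 0.0, 0.001]
ft_force: [-0.8, 0.1, 5.6]
opening: 0.566
finger_force: 60.9
```

```bash
python3 -m creep '[[0,0,-0.8,0,0,0,1],[0,0,-1,0,0,0,1],[0,0,-1,0,0,0,1],[0.6,0.2,-1,0,0,0,1],[0.8,0.3,-0.2,0,0,0,1]]'
python3 -m creep '[[0.8,0.3,0,0,0,0,1],[0.8,0.3,0,0,0,0,1],[0.6,0.3,0,0,0,0,1],[0.2,0,0,0,0,0,1],[0,0,0,0,0,0,1]]'
python3 -m creep '[[0,0,0,0,0,0,1],[0,0,0,0,0,0,1],[0,0,0,0,0,0,1],[0,0,0,0,0,0,1],[0,0,0,0,0,0,1]]'
python3 - <<'E'
from h import *
st=ctrl.read_state(); im=optics.get_image('wrist'); cv2.imwrite('pics/w2.png',im[:,:,::-1]); C=cam('wrist',st)
for l,z in [('base',0),('head',.145)]:
    for d in optics.pinpoint('wrist',l): print(l,d['confidence'],d['at'],ray(C,d['at'],z))
E
```

```text
clock: 5.7
tool_pos: [0.4608, -0.1825, 0.2591]
eef_rot: [0.708, 0.706, 0.001, 0.005]
ft_force: [1.0, 0.1, -2.6]
opening: 0.565
finger_force: 62.9
clock: 6.32
tool_pos: [0.5032, -0.061, 0.2548]
eef_rot: [0.707, 0.708, -0.0, -0.0]
ft_force: [-0.8, -0.3, -2.1]
opening: 0.562
finger_force: 62.9
clock: 6.95
tool_pos: [0.504, -0.0616, 0.2548]
eef_rot: [0.707, 0.707, -0.0, -0.0]
ft_force: [0.4, -0.3, -1.3]
opening: 0.564
finger_force: 62.9
base 0.92 [285.7, 32.6] [0.50867161 0.06252377 0.        ]
base 0.18 [281.1, 226.0] [ 5.04415371e-01 -1.41163986e-01  5.55111512e-17]
```

View pics/w2.png

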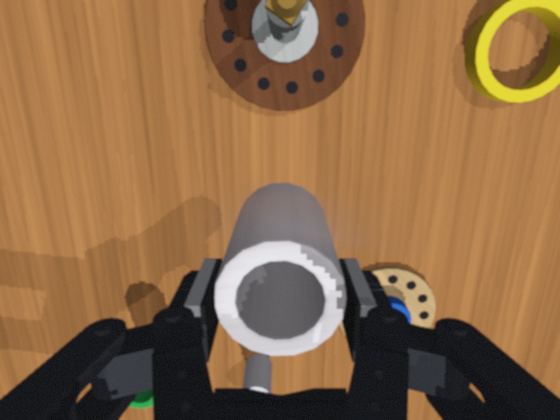

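Wrist picture: the sleeve sits straight in the fingers, ring at (280,297), and the post is at the top edge, about (286,20). I'll move nearer for a better look at the head.

```bash
python3 -m creep '[[0.5,0.1,0,0,0,0,1],[0.6,0,0,0,0,0,1],[0,0,0,0,0,0,1],[0,0,0,0,0,0,1],[0,0,0,0,0,0,1]]'
python3 - <<'E'
from h import *
st=ctrl.read_state(); im=optics.get_image('wrist'); cv2.imwrite('pics/w3.png',cv2.resize(im[0:220,180:400,::-1],(600,600),interpolation=2)); C=cam('wrist',st)
print(st['tool_pos'])
for l,z in [('base',0),('head',.145)]:
    for d in optics.pinpoint('wrist',l): print(l,d['confidence'],d['at'],ray(C,d['at'],z))
print('ring',ray(C,(280,297),.256-.056+.08))
for n in ['scene','side']:
    optics.get_image(n); Cc=cam(n)
    for l,z in [('base',0),('head',.145)]:
        for d in optics.pinpoint(n,l): print(n,l,d['confidence'],d['at'],ray(Cc,d['at'],z))
E
```

```text
clock: 7.72
tool_pos: [0.5092, -0.0072, 0.2549]
eef_rot: [0.707, 0.707, -0.0, 0.0]
ft_force: [-0.3, 1.3, -1.6]
opening: 0.565
finger_force: 62.9
[ 0.50915176 -0.00720547  0.25485614]
base 0.9 [279.7, 90.3] [0.50810282 0.06260844 0.        ]
head 0.6 [275.9, 96.5] [0.50566677 0.06162072 0.145     ]
ring [ 0.50828864 -0.00365528  0.28      ]
scene base 0.9 [304.4, 238.0] [0.51307975 0.07381978 0.        ]
scene head 0.74 [302.4, 200.9] [0.51891265 0.06422213 0.145     ]
side base 0.74 [259.7, 240.5] [0.51006905 0.06495655 0.        ]
side head 0.96 [257.7, 195.9] [0.5079832  0.05465088 0.145     ]
```

View pics/w3.png

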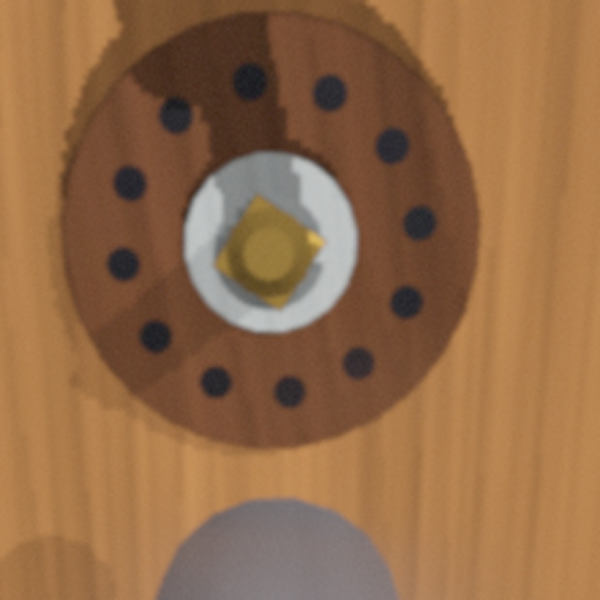

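Run:
```python
from h import *
C=cam('wrist')
k=220/600
for p,z in [((271,230),.022),((271,242),.03),((270,251.5),.145),((269,253),.151)]: print(ray(C,(180+p[0]*k,p[1]*k),z))
q=[ray(C,(180+a*k,b*k),.145) for a,b in [(260,195),(325,240),(279,308),(216,263)]]
for i in range(4):
    e=q[(i+1)%4]-q[i]; print(np.linalg.norm(e),np.degrees(np.arctan2(e[1],e[0]))%90)
print(proj(cam('scene'),(.507,.062,.145)),proj(cam('side'),(.507,.062,.145)))
```

```text
[0.50753969 0.0692684  0.022     ]
[0.50755098 0.06533253 0.03      ]
[0.50747805 0.06497509 0.145     ]
[0.50725845 0.06478505 0.151     ]
0.01849789863808754 56.79286509835295
0.01924563254023511 55.35725653065602
0.018463085424488615 55.192920861868885
0.01872926276489994 55.44622575250587
[304.93620623 197.64564649] [256.65039263 194.02637089]
```

The head's square stands at 55.5° (mod 90) in world axes and the post is at (0.5075,0.0648). Now over the post and down gently.

```bash
python3 -m creep '[[0.7,-0.02,0,0,0,0,1],[0.69,0,0,0,0,0,1],[0,0,0.4,0,0,0,1],[0,0,0.4,0,0,0,1],[0,0,0,0,0,0,1]]'
python3 -m creep '[[0,0,0.1,0,0,0,1],[0,0,0.1,0,0,0,1],[0,0,0.1,0,0,0,1],[0,0,0.1,0,0,0,1],[0,0,0,0,0,0,1]]'
```

```text
clock: 8.8
tool_pos: [0.5068, 0.0633, 0.2136]
eef_rot: [0.707, 0.707, -0.001, -0.001]
ft_force: [-0.3, -0.6, -1.1]
opening: 0.565
finger_force: 62.8
clock: 9.43
tool_pos: [0.5076, 0.063, 0.1944]
eef_rot: [0.707, 0.707, -0.0, -0.0]
ft_force: [-0.3, -0.1, -1.2]
opening: 0.566
finger_force: 62.9
```

```bash
python3 -m creep '[[0,0,0.1,0,0,0,1],[0,0,0.1,0,0,0,1],[0,0,0.1,0,0,0,1],[0,0,0.1,0,0,0,1],[0,0,0,0,0,0,1]]' && python3 -m creep '[[0,0,0.3,0,0,0,1],[0,0,0.3,0,0,0,1],[0,0,0.3,0,0,0,1],[0,0,0.3,0,0,0,1],[0,0,0,0,0,0,1]]'
```

```text
clock: 10.05
tool_pos: [0.5076, 0.0631, 0.1743]
eef_rot: [0.707, 0.707, -0.0, -0.0]
ft_force: [-0.5, 0.0, -2.2]
opening: 0.56
finger_force: 62.9
clock: 10.68
tool_pos: [0.5068, 0.0631, 0.1132]
eef_rot: [0.707, 0.707, -0.001, -0.001]
ft_force: [-0.1, 0.1, -1.7]
opening: 0.564
finger_force: 62.9
```

```bash
python3 -m creep '[[0,0,0.24,0,0,0,1],[0,0,0.2,0,0,0,1],[0,0,0,0,0,0,1],[0,0,0,0,0,0,0],[0,0,0,0,0,0,0]]' && python3 -m creep '[[0,0,0,0,0,0,0],[0,0,-0.5,0,0,0,0],[0,0,-1,0,0,0,0],[0,0,-1,0,0,0,0],[-0.5,0.4,-0.3,0,0,0,0]]' 
python3 -m creep '[[-1,0.4,0,0,0,0,0],[-1,0.4,0,0,0,0,0],[-1,0.4,0,0,0,0,0],[-1,0.4,0,0,0,0,0],[-0.4,0.3,0,0,0,0,0]]'
python3 -m creep '[[0,0,0,0,0,0,0],[0,0,0,0,0,0,0],[0,0,0,0,0,0,0],[0,0,0,0,0,0,0],[0,0,0,0,0,0,0]]'
python3 - <<'E'
from h import *
st=ctrl.read_state(); im=optics.get_image('wrist'); C=cam('wrist',st)
print(st['tool_pos'])
for d in optics.pinpoint('wrist','plate'): print(d['confidence'],d['at'],ray(C,d['at'],0))
s=optics.get_image('side'); w=np.hstack([cv2.resize(im,(430,322)),cv2.resize(s[150:310,190:340],(302,322))])
cv2.imwrite('pics/w4.png',w[:,:,::-1])
hsv=cv2.cvtColor(im,cv2.COLOR_RGB2HSV); m=cv2.inRange(hsv,(105,150,60),(130,255,255))
cs,_=cv2.findContours(m,cv2.RETR_EXTERNAL,cv2.CHAIN_APPROX_NONE); c=max(cs,key=cv2.contourArea); e=cv2.fitEllipse(c); print(e,cv2.boundingRect(c),ray(C,e[0],.02))
E
```

```text
clock: 11.3
tool_pos: [0.5085, 0.063, 0.0933]
eef_rot: [0.707, 0.707, 0.0, 0.001]
ft_force: [0.1, -0.1, 0.3]
opening: 0.966
finger_force: 0.0
clock: 11.92
tool_pos: [0.5285, 0.039, 0.2365]
eef_rot: [0.706, 0.708, 0.002, 0.002]
ft_force: [1.0, 0.7, -0.5]
opening: 0.999
finger_force: 0.0
clock: 12.55
tool_pos: [0.6236, -0.1854, 0.2329]
eef_rot: [0.708, 0.706, -0.0, 0.001]
ft_force: [0.0, -0.2, 0.1]
opening: 1.0
finger_force: 0.0
clock: 13.18
tool_pos: [0.6229, -0.1813, 0.233]
eef_rot: [0.707, 0.707, 0.0, 0.0]
ft_force: [0.2, 0.2, -0.1]
opening: 0.999
finger_force: 0.0
[ 0.62291025 -0.18130559  0.23303645]
0.92 [291.7, 223.1] [ 6.34896517e-01 -2.48848144e-01 -5.55111512e-17]
((288.95745849609375, 238.8021240234375), (27.829490661621094, 36.75324630737305), 96.4438247680664) (269, 236, 40, 19) [ 0.63154535 -0.25860934  0.02      ]
```

View pics/w4.png

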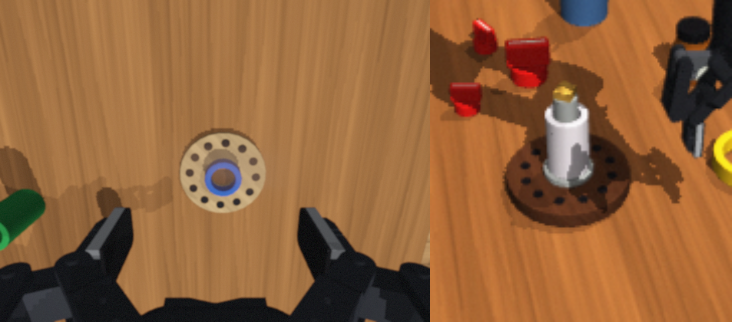

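Picture: the sleeve is seated on the post (right), and the plate hub is at about (291,232) in the full wrist frame.

Run:
```python
from h import *
C=cam('wrist'); print(C[4],ray(C,(291,232),.026),ray(C,(291.5,223.5),.004))
```

```text
[ 0.62201391 -0.10400793  0.37569873] [ 0.63340554 -0.24887811  0.026     ] [ 0.63456026 -0.24815868  0.004     ]
```

```bash
python3 -m creep '[[-0.7,0.1,0.5,0,0,0,0],[-0.64,0.09,0.7,0,0,0,0],[0,0,1,0,0,0,0],[0,0,1,0,0,0,0],[0,0,0.8,0,0,0,0]]' && python3 -m creep '[[0,0,0.3,0,0,0,0],[0,0,0.2,0,0,0,0],[0,0,0,0,0,0,0],[0,0,0,0,0,0,0.2],[0,0,0,0,0,0,0.3]]'
```

```text
clock: 13.95
tool_pos: [0.6318, -0.2489, 0.0306]
eef_rot: [0.707, 0.707, -0.0, -0.001]
ft_force: [0.0, -0.1, -0.3]
opening: 0.999
finger_force: 0.0
clock: 14.58
tool_pos: [0.6333, -0.2494, 0.0093]
eef_rot: [0.707, 0.707, 0.0, 0.001]
ft_force: [-0.4, -0.2, -0.8]
opening: 0.703
finger_force: 0.0
```

```bash
python3 -m creep '[[0,0,0,0,0,0,0.4],[0,0,0,0,0,0,0.5],[0,0,0,0,0,0,1],[0,0,0,0,0,0,1],[0,0,0,0,0,0,1]]'; python3 -m creep '[[0,0,-0.1,0,0,0,1],[0,0,-0.2,0,0,0,1],[0,0,-0.3,0,0,0,1],[0,0,0,0,0,0,1],[0,0,0,0,0,0,1]]'
```

```text
clock: 15.2
tool_pos: [0.6333, -0.2493, 0.0093]
eef_rot: [0.707, 0.707, 0.0, 0.001]
ft_force: [-0.6, 0.5, 6.5]
opening: 0.562
finger_force: 61.1
clock: 15.82
tool_pos: [0.6325, -0.249, 0.0381]
eef_rot: [0.707, 0.707, 0.0, 0.0]
ft_force: [0.3, 1.2, -1.0]
opening: 0.557
finger_force: 61.7
```

```bash
python3 -m creep '[[0,0,-1,0,0,0,1],[0,0,-1,0,0,0,1],[0,0,-1,0,0,0,1],[0.3,-0.2,-1,0,0,0,1],[0.7,-0.3,0,0,0,0,1]]'; python3 -m creep '[[0.9,-0.4,0,0,0,0,1],[0.9,-0.4,0,0,0,0,1],[0.9,-0.4,0,0,0,0,1],[0.9,-0.4,0,0,0,0,1],[0.4,-0.3,0,0,0,0,1]]'
python3 -m creep '[[0,0,0,0,0,0,1],[0,0,0,0,0,0,1],[0,0,0,0,0,0,1],[0,0,0,0,0,0,1],[0,0,0,0,0,0,1]]'
python3 - <<'E'
from h import *
st=ctrl.read_state(); im=optics.get_image('wrist'); C=cam('wrist',st)
print(st['tool_pos'])
for l,z in (('head',.145),('base',0)):
  for d in optics.pinpoint('wrist',l): print(l,d['confidence'],d['at'],ray(C,d['at'],z))
cv2.imwrite('pics/w5.png',im[:,:,::-1])
E
```

```text
clock: 16.45
tool_pos: [0.6103, -0.2013, 0.2427]
eef_rot: [0.708, 0.706, 0.002, 0.006]
ft_force: [0.5, -0.2, -1.2]
opening: 0.558
finger_force: 62.3
clock: 17.08
tool_pos: [0.5107, 0.0031, 0.2374]
eef_rot: [0.706, 0.708, -0.0, -0.001]
ft_force: [1.1, -0.0, -1.7]
opening: 0.559
finger_force: 62.2
clock: 17.7
tool_pos: [0.5127, 0.0005, 0.2377]
eef_rot: [0.707, 0.707, -0.0, -0.0]
ft_force: [0.2, 0.1, -0.8]
opening: 0.556
finger_force: 62.2
[5.12731403e-01 4.89862324e-04 2.37689786e-01]
head 0.87 [271.0, 108.2] [0.50635127 0.06301368 0.145     ]
base 0.58 [276.9, 99.0] [0.50884891 0.06249243 0.        ]
```

View pics/w5.png

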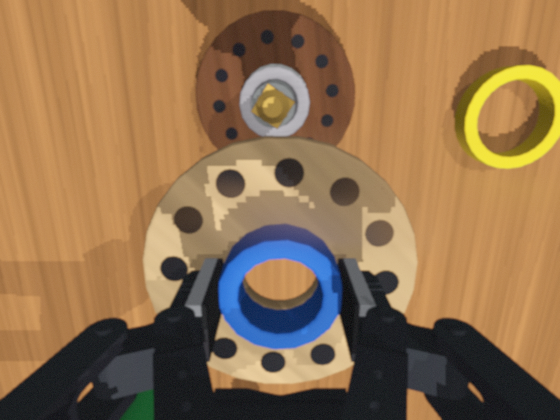

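Picture: the plate is held level with the hub ring at (281,287); the head nose is at (273,104).

Run:
```python
from h import *
C=cam('wrist'); print(ray(C,(281,287),.255),ray(C,(280,260.5),.237),ray(C,(273,104.5),.148),ray(C,(274.5,100.5),.11))
```

```text
[0.51204347 0.00383217 0.255     ] [0.51165958 0.00597914 0.237     ] [0.50738968 0.06576642 0.148     ] [0.50776809 0.06639826 0.11      ]
```

```bash
python3 -m creep '[[0.6,-0.09,0.2,0,0,0,1],[0.66,0,0.4,0,0,0,1],[0,0,0.5,0,0,0,1],[0,0,0.3,0,0,0,1],[0,0,0,0,0,0,1]]'; python3 -m creep '[[0,0,0.1,0,0,0,1],[0,0,0.1,0,0,0,1],[0,0,0.1,0,0,0,1],[0,0,0.1,0,0,0,1],[0,0,0,0,0,0,1]]'
```

```text
clock: 18.48
tool_pos: [0.5074, 0.0639, 0.1669]
eef_rot: [0.707, 0.707, -0.001, -0.001]
ft_force: [0.3, 1.0, -0.3]
opening: 0.557
finger_force: 62.2
clock: 19.1
tool_pos: [0.5076, 0.064, 0.1474]
eef_rot: [0.707, 0.707, -0.0, -0.0]
ft_force: [0.3, -0.6, -0.3]
opening: 0.557
finger_force: 62.2
```

```bash
python3 -m creep '[[0,0,0.1,0,0,0,1],[0,0,0.15,0,0,0,1],[0,0,0.15,0,0,0,1],[0,0,0.1,0,0,0,1],[0,0,0,0,0,0,1]]'; python3 -m creep '[[0,0,0.04,0,0,0,1],[0,0,0,0,0,0,1],[0,0,0,0,0,0,0],[0,0,0,0,0,0,0],[0,0,0,0,0,0,0]]';  python3 -m creep '[[0,0,-0.4,0,0,0,0],[0,0,-0.8,0,0,0,0],[0,0,-1,0,0,0,0],[0.3,0,-0.4,0,0,0,0],[0.5,0,0,0,0,0,0]]'
```

```text
clock: 19.73
tool_pos: [0.5076, 0.0641, 0.1222]
eef_rot: [0.707, 0.707, -0.0, -0.0]
ft_force: [0.3, -0.3, -0.7]
opening: 0.558
finger_force: 62.2
clock: 20.35
tool_pos: [0.5081, 0.064, 0.121]
eef_rot: [0.707, 0.707, 0.0, 0.0]
ft_force: [-0.0, 0.5, 0.0]
opening: 0.998
finger_force: 0.0
clock: 20.98
tool_pos: [0.5095, 0.104, 0.2533]
eef_rot: [0.708, 0.707, 0.002, 0.002]
ft_force: [0.1, -0.3, -0.3]
opening: 0.999
finger_force: 0.0
```

```bash
python3 -m creep '[[0.8,-0.2,0,0,0,0,0],[0.9,-0.2,0,0,0,0,0],[0.5,0,0,0,0,0,0],[0,0,0,0,0,0,0],[0,0,0,0,0,0,0]]'; python3 -m creep '[[0,0,0,0,0,0,0],[0,0,0,0,0,0,0],[0,0,0,0,0,0,0],[0,0,0,0,0,0,0],[0,0,0,0,0,0,0]]'
python3 - <<'E'
from h import *
st=ctrl.read_state(); im=optics.get_image('wrist'); C=cam('wrist',st)
print(st['tool_pos'])
for d in optics.pinpoint('wrist','knob'): print(d['confidence'],d['at'],ray(C,d['at'],0))
for d in optics.cut_out('wrist','knob'):
    c=max(cv2.findContours(d['region'].astype(np.uint8),0,1)[0],key=cv2.contourArea); print(d['confidence'],d['at'],cv2.boundingRect(c))
s=optics.get_image('side')
w=np.hstack([im,cv2.resize(s[150:290,200:280],(240,420))])
cv2.imwrite('pics/w6.png',w[:,:,::-1])
E
```

```text
clock: 21.6
tool_pos: [0.4879, 0.2135, 0.2507]
eef_rot: [0.707, 0.707, -0.0, 0.0]
ft_force: [-0.0, -0.9, -0.5]
opening: 1.002
finger_force: 0.0
clock: 22.22
tool_pos: [0.488, 0.214, 0.2508]
eef_rot: [0.707, 0.707, -0.0, 0.0]
ft_force: [0.8, 0.2, -0.5]
opening: 0.999
finger_force: 0.0
[0.48802574 0.21396143 0.25081287]
0.73 [286.0, 81.4] [0.49322762 0.29254677 0.        ]
0.59 [201.7, 136.0] [0.40467394 0.23775878 0.        ]
0.89 [287.9, 78.6] (254, 52, 70, 57)
0.84 [196.3, 136.9] (170, 117, 47, 36)
0.41 [233.5, 2.2] (222, 0, 23, 5)
```

View pics/w6.png

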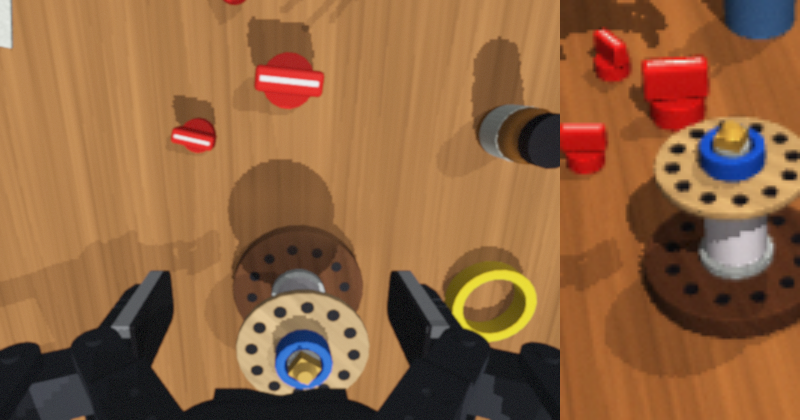

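Picture: the plate is seated with the hub up (right). The big knob's bar runs (259,80)–(320,84), and the mug and ink jar are well clear.

Run:
```python
from h import *
im=cv2.imread('pics/w6.png')[:,:560]; C=cam('wrist')
hsv=cv2.cvtColor(im,cv2.COLOR_BGR2HSV)[30:120,240:340]; m=((hsv[...,1]<110)&(hsv[...,2]>190)).astype(np.uint8)
ys,xs=np.where(m); print(len(xs)); vx,vy,_,_=cv2.fitLine(np.c_[xs,ys].astype(np.float32),2,0,.01,.01).ravel(); c=np.array([xs.mean()+240,ys.mean()+30])
a=ray(C,c-25*np.array([vx,vy]),.06);b=ray(C,c+25*np.array([vx,vy]),.06);e=b-a;print('hl',c,(a+b)/2,np.degrees(np.arctan2(e[1],e[0])))
r=cv2.minAreaRect(np.c_[xs,ys].astype(np.float32));print(r)
for z,p in((.06,(289,82)),(0,(286,81.4)),(.024,(289,82))): print(ray(C,p,z))
print(ctrl.read_state()['joint_pos'])
```

```text
409
hl [288.7799511   80.58679707] [0.49460738 0.29319194 0.06      ] -5.776267924183111
((48.93357467651367, 50.61444091796875), (60.51227951049805, 6.82509708404541), 6.170175075531006)
[0.4947603 0.2920473 0.06     ]
[0.49312097 0.29266509 0.        ]
[0.49559534 0.29207356 0.024     ]
[ 2.03589206e-01  3.79561838e-01  1.64039255e+00 -2.62915400e-06
  1.12167915e+00  2.03505089e-01]
```

```bash
python3 -m creep '[[0.8,0.13,0,0,0,0,0],[0.77,0,0.3,0,0,0.67,0],[0,0,1,0,0,0,0],[0,0,1,0,0,0,0],[0,0,1,0,0,0,0]]'; python3 -m creep '[[0,0,0.8,0,0,0,0],[0,0,0.48,0,0,0,0],[0,0,0,0,0,0,0],[0,0,0,0,0,0,0.2],[0,0,0,0,0,0,1]]'; python3 -m creep '[[0,0,0,0,0,0,1],[0,0,0,0,0,0,1],[0,0,0,0,0,0,1],[0,0,0,0,0,0,1],[0,0,0,0,0,0,1]]'
```

```text
clock: 23.05
tool_pos: [0.4947, 0.2929, 0.0846]
eef_rot: [0.742, 0.671, 0.001, 0.0]
ft_force: [0.5, -0.4, 0.2]
opening: 0.996
finger_force: 0.0
clock: 23.68
tool_pos: [0.4958, 0.2931, 0.0236]
eef_rot: [0.742, 0.671, 0.002, 0.001]
ft_force: [-0.8, 0.5, -0.3]
opening: 0.69
finger_force: 64.5
clock: 24.3
tool_pos: [0.4957, 0.293, 0.0234]
eef_rot: [0.742, 0.671, 0.001, 0.001]
ft_force: [0.5, -0.7, 6.4]
opening: 0.692
finger_force: 65.1
```

```bash
python3 -m creep '[[0,0,-0.7,0,0,0,1],[0,0,-1,0,0,0,1],[0,0,-1,0,0,0,1],[-0.3,0,-1,0,0,0,1],[-0.6,0.1,-0.5,0,0,0,1]]'; python3 -m creep '[[-0.9,0.2,0,0,0,0,1],[-0.9,0.2,0,0,0,0,1],[-0.9,0.21,0,0,0,0,1],[-0.7,0,0,0,0,0,1],[-0.22,0,0,0,0,0,1]]'; python3 -m creep '[[0,0,0,0,0,0.84,1],[0,0,0,0,0,0.84,1],[0,0,0,0,0,0.83,1],[0,0,0,0,0,0.83,1],[0,0,0,0,0,0,1]]'
python3 - <<'E'
from h import *
st=ctrl.read_state(); r=R.from_quat(st['eef_rot']).as_matrix(); print(st['tool_pos'],np.degrees(np.arctan2(r[1,1],r[0,1])))
im=optics.get_image('wrist');s=optics.get_image('side')
w=np.hstack([im[:,100:460],cv2.resize(s[100:300,190:330],(294,420))])
cv2.imwrite('pics/w7.png',w[:,:,::-1])
d=np.array([.5075,.065,0])-st['tool_pos']; print(d@r)
E
```

```text
clock: 24.92
tool_pos: [0.4956, 0.2479, 0.2351]
eef_rot: [0.741, 0.672, 0.002, 0.001]
ft_force: [-0.2, 0.4, -1.1]
opening: 0.691
finger_force: 64.9
clock: 25.55
tool_pos: [0.5065, 0.0625, 0.2318]
eef_rot: [0.743, 0.67, -0.0, -0.0]
ft_force: [-0.9, 0.5, -1.0]
opening: 0.695
finger_force: 64.9
clock: 26.18
tool_pos: [0.5068, 0.065, 0.2318]
eef_rot: [0.884, 0.467, -0.0, -0.0]
ft_force: [-0.8, -0.2, -0.4]
opening: 0.693
finger_force: 64.8
[0.50680434 0.06495016 0.23182349] -34.329170237689326
[0.00038429 0.00064589 0.23182332]
```

View pics/w7.png

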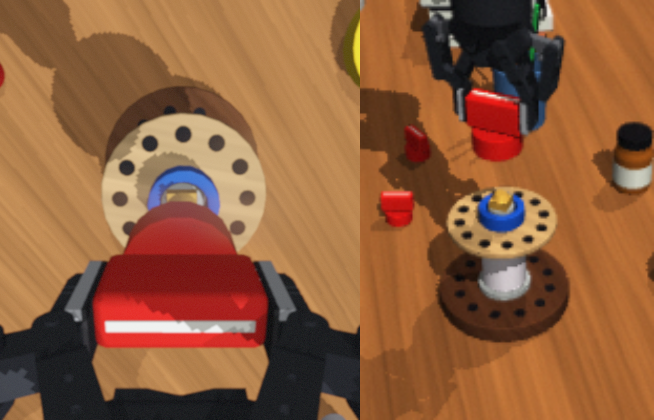

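Picture: the knob is held square and upright above the head, and the wrist view shows the head square parallel to the bar. Now down gently.

```bash
python3 -m creep '[[0.01,0.01,0.3,0,0,0,1],[0,0,0.4,0,0,0,1],[0,0,0.3,0,0,0,1],[0,0,0.1,0,0,0,1],[0,0,0,0,0,0,1]]'; python3 -m creep '[[0,0,0.04,0,0,0,1],[0,0,0.04,0,0,0,1],[0,0,0.04,0,0,0,1],[0,0,0.04,0,0,0,1],[0,0,0,0,0,0,1]]'
```

```text
clock: 26.9
tool_pos: [0.5077, 0.0642, 0.1764]
eef_rot: [0.885, 0.466, -0.0, -0.0]
ft_force: [0.0, 0.4, -1.4]
opening: 0.691
finger_force: 64.9
clock: 27.52
tool_pos: [0.5077, 0.0642, 0.1687]
eef_rot: [0.885, 0.466, -0.0, -0.0]
ft_force: [-0.0, 0.1, -0.4]
opening: 0.695
finger_force: 64.9
```

```bash
python3 -m creep '[[0,0,0.03,0,0,0,1],[0,0,0.03,0,0,0,1],[0,0,0.03,0,0,0,1],[0,0,0,0,0,0,1],[0,0,0,0,0,0,1]]'
```

```text
clock: 28.15
tool_pos: [0.5079, 0.0642, 0.1643]
eef_rot: [0.885, 0.466, 0.0, 0.0]
ft_force: [0.0, 0.4, -0.4]
opening: 0.695
finger_force: 64.9
```

```bash
python3 -m creep '[[0,0,0.03,0,0,0,1],[0,0,0.03,0,0,0,1],[0,0,0.02,0,0,0,1],[0,0,0,0,0,0,1],[0,0,0,0,0,0,1]]';python3 -m creep '[[0,0,0.02,0,0,0,1],[0,0,0.02,0,0,0,1],[0,0,0.02,0,0,0,1],[0,0,0,0,0,0,1],[0,0,0,0,0,0,1]]'
```

```text
clock: 28.78
tool_pos: [0.5078, 0.0642, 0.1603]
eef_rot: [0.885, 0.466, -0.0, 0.0]
ft_force: [-0.3, -0.8, -1.1]
opening: 0.695
finger_force: 64.9
clock: 29.4
tool_pos: [0.5081, 0.0643, 0.1593]
eef_rot: [0.885, 0.466, 0.001, 0.0]
ft_force: [-4.1, 1.2, 13.9]
opening: 0.691
finger_force: 66.7
```

Contact came exactly at the predicted seated height (TCP 0.1594). Next I relieve the pressure, release, retreat and check.

```bash
python3 -m creep '[[0,0,-0.04,0,0,0,1],[0,0,0,0,0,0,1],[0,0,0,0,0,0,0],[0,0,0,0,0,0,0],[0,0,0,0,0,0,0]]';python3 -m creep '[[0,0,-0.2,0,0,0,0],[0,0,-0.5,0,0,0,0],[0,0,-0.7,0,0,0,0],[-0.8,0,-0.5,0,0,0,0],[-0.8,0,0,0,0,0,0]]'; python3 -m creep '[[-0.8,0,0,0,0,0,0],[-0.5,0,0,0,0,0,0],[0,0,0,0,0,0,0],[0,0,0,0,0,0,0],[0,0,0,0,0,0,0]]'
python3 - <<'E'
from h import *
w=optics.get_image('wrist');s=optics.get_image('side');c=optics.get_image('scene')
a=s[150:300,190:330];b=c[150:300,230:370]
cv2.imwrite('pics/w8.png',np.hstack([cv2.resize(a,(400,428)),cv2.resize(b,(400,428))])[:,:,::-1])
for n in('side','scene'):
    C=cam(n); 
    for d in optics.pinpoint(n,'knob'): print(n,d['confidence'],d['at'],ray(C,d['at'],.136))
    print([proj(C,(.5078,.065,z)) for z in(.196,.205)])
E
```

```text
clock: 30.02
tool_pos: [0.5078, 0.0642, 0.1591]
eef_rot: [0.885, 0.466, -0.0, -0.0]
ft_force: [-0.5, -0.2, -1.5]
opening: 1.0
finger_force: 0.0
clock: 30.65
tool_pos: [0.4638, -0.0026, 0.257]
eef_rot: [0.884, 0.467, 0.002, 0.002]
ft_force: [0.1, -0.7, -0.7]
opening: 0.999
finger_force: 0.0
clock: 31.28
tool_pos: [0.4263, -0.0547, 0.2545]
eef_rot: [0.885, 0.466, 0.0, 0.0]
ft_force: [-0.9, -0.6, -0.4]
opening: 0.999
finger_force: 0.0
side 0.85 [256.0, 197.8] [0.50488098 0.06031606 0.136     ]
side 0.57 [218.5, 174.1] [0.43437295 0.1730857  0.136     ]
side 0.49 [208.2, 204.1] [0.39810297 0.0616609  0.136     ]
[array([255.94452357, 174.35427446]), array([255.79628907, 170.89723035])]
scene 0.89 [305.8, 197.1] [0.49789957 0.05754664 0.136     ]
scene 0.56 [419.5, 291.8] [0.53866366 0.39700756 0.136     ]
scene 0.51 [380.2, 245.7] [0.49650704 0.27186164 0.136     ]
[array([306.70392354, 183.75597368]), array([306.89263734, 181.04288576])]
```

View pics/w8.png

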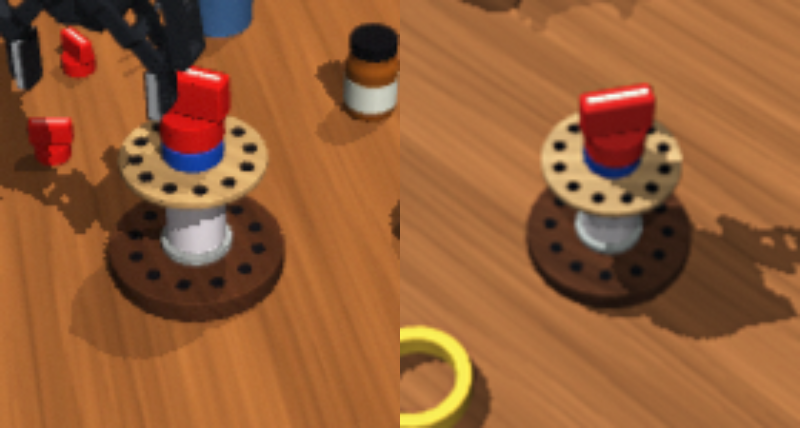

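The knob sits flush on the blue hub at (256,198) in the side picture, with no gap. The robot is clear and the bystanders are undisturbed, so I'm handing in.

```bash
python3 -c "
from cell import ticket
print(ticket.sign_off())"
```

```text
the job is handed in; nothing more can be done
None
```

The carousel is back together and handed in at about 32 s: the sleeve, then the plate with its hub up, then the red knob fully home on the hub and released; the ink jar, mug and tape roll were not touched.

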